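Book out supplies at the stock counter

ROBOT

A 6-joint arm with a two-finger parallel gripper is mounted at the origin on the work surface. World frame = base frame: x ahead of the robot, y to its left, z up, the work surface at z = 0. Lengths are in m, angles in rad, forces in N, time in s.
With the tool pointing down it reaches from about 0.225 to 0.875 m from the base axis. Payload 3.4 kg.
Tool frame: the origin (TCP) lies at the very end of the fingers, on their centre line; the grasp point (between the pads) lies ctrl.grip_depth behind it (ctrl.grip_depth is the distance from the TCP to the grasp point, in m); z points along the fingers, y is the direction in which the jaws open and shut (so a half turn about z gives the same grasp; the last joint's range is limited). The gripper opens to 85 mm and grips with 20 to 120 N. Pads are 22 mm wide; open, the fingers measure 114 mm over their backs; the gripper's body (76 mm by 85 mm) begins 54 mm behind the grasp point. The pads swing forward as they close: fully open they stand 13 mm farther back than shut.
Start: joints at [1.168, 0.276, 1.505, -0, 1.361, -0.121], TCP at [0.16, 0.552, 0.231] pointing down, gripper open.
Joint ranges: [-2.89, 2.89], [-0.75, 2.08], [0.22, 2.7], [-1.18, 4.32], [0.11, 2.71], [-2.7, 2.7]. Speed limits (rad/s): [2.57, 2.57, 3.14, 3.14, 3.14, 3.14].

INTERFACE

Orientations are given as a 3x3 rotation matrix whose columns are the frame's x, y, z axes.
In Python, from plant import ctrl gives the robot as it stands.
- The arm moves only by the shell command python3 -m creep 'ROWS' [FORCE]. ROWS is JSON, a list of rows, each a list of 3 entries, a list of its own where there are three numbers: the turn, a rotation vector about the tool's x, y, z in degrees, then the shift along the tool's x, y, z in m, then the gripper's target within -1 to 1 (shut at 1, half-way at 0, fully open at -1). A call has exactly 8 rows; each row is the pose to reach, as a shift and turn from the pose commanded when the call began, along the tool's axes at that moment; what a row does not reach only later rows make up. A row lasts 1/10 s, in which the tool goes at most 50 mm and 8.59 degrees, less where a joint would pass 70% of its speed; a pose out of reach is approached as far as the arm can. A call with a gripper value outside its range is refused whole. The fingers move at their own pace and stop on an object; FORCE is the grip in N (left out, the last holds). Time passes only in rows, so rows that repeat a pose let the fingers close, or fill a call up. It gives the time, the measured TCP pose, the force and the opening at its end, in the units of the state.
- ctrl.observe(): the state, without advancing time (a new reading comes with each control period).
- ctrl.capture(name): name is "side" or "top"; returns a dict with "img" (400x640x3 uint8, red, green, blue), "K" (3x3 intrinsics, pixels), "view" (4x4, takes a point from world to camera coordinates). Camera axes: x right, y down, z forward; pixel columns grow to the right and rows downward; lengths in m; the calibration is good to about 2 mm. A picture is of the moment at which its call begins. There is no depth.
- ctrl.job_done(): hands the job in, once; it reports no verdict.
Trained networks look in a picture, given as the dict that the camera call returned (one of the last four; its "shot" number tells which), for a name from the list of things; names that differ only in an ending like _2 or _b are one class to them, and where a whole thing is asked for, a point or a joint stands for the part that bears it (a point fixed in the world has none). Each returns a list of dicts, best first, with "score" (0 to 1); they miss things now and then, are a little off and sometimes report something else, mostly with a low value. They report only what shows in the picture. A call takes as long as a camera call.
- ctrl.boxes_of(picture, target): "location" ([x, y, z] in m, in the coordinates of the camera as it stood for that picture, good to about 4 mm: the middle of the surface that is visible of it).
The state is a dict: "t": time; "joint_pos": joint angles; "qvel": joint speeds; "tau": joint torques, N m; "tcp_pos": TCP position; "eef_rot": TCP orientation; "wrist_force": force on the tool from outside, world axes, zero at the start; "moment": the same for the moment, N m; "gripper_width": finger opening in m.
Only numpy, scipy, OpenCV 4.12 (cv2) and the standard library are available. Lean on these libraries where they do the work, as an engineer would, in place of code of your own. Each camera call takes 0.05 s, during which the arm holds its last target. There are 200 camera calls.

TASK

Book a pack and a vial out of stock: with the fingertips, lightly press in the take button in front of the red bin, then the one in front of the blue bin, and last the green confirm button on the console, so that all three stay in. Do not press the buttons of the yellow and white bins, and leave the carton, the tape and the bottle where they stand, without moving or lifting them.

Things in the scene. Friction and masses are not known exactly. Their poses are not given: they have to be found in the camera images.
- bin_red: the red bin holding white paper packs, fixed to the counter: open box 150 (its x) x 100 (its y) x 65 mm high, contents up to 75 mm high. Origin: centre of the box's underside, z up. A grey button pod (70 x 62 mm, 40 mm high) is joined to its -x side, towards the robot, reaching to 145 mm from the origin; the pod's push button stands at x = -115, y = 0 mm
- bin_blue: the blue bin holding glass vials with aluminium caps, fixed to the counter: open box 150 (its x) x 100 (its y) x 65 mm high, contents up to 75 mm high. Origin: centre of the box's underside, z up. A grey button pod (70 x 62 mm, 40 mm high) is joined to its -x side, towards the robot, reaching to 145 mm from the origin; the pod's push button stands at x = -115, y = 0 mm
- bin_yellow: the yellow bin holding white jars with orange lids, fixed to the counter: open box 150 (its x) x 100 (its y) x 65 mm high, contents up to 75 mm high. Origin: centre of the box's underside, z up. A grey button pod (70 x 62 mm, 40 mm high) is joined to its -x side, towards the robot, reaching to 145 mm from the origin; the pod's push button stands at x = -115, y = 0 mm
- bin_clear: the white bin holding grey tubs, fixed to the counter: open box 150 (its x) x 100 (its y) x 65 mm high, contents up to 75 mm high. Origin: centre of the box's underside, z up. A grey button pod (70 x 62 mm, 40 mm high) is joined to its -x side, towards the robot, reaching to 145 mm from the origin; the pod's push button stands at x = -115, y = 0 mm
- console: black stock console with a dark screen, fixed to the counter: 110 (its x) x 170 (its y) x 40 mm high, origin at the centre of its underside, z up. The green confirm button stands on its top at x = 0, y = -45 mm, the flat screen at y = +32 mm
- button_red_top (a point): centre of the top face of the red bin's white take button: round flat-topped push button, 30 mm across, standing 18 mm proud of the housing (top 58 mm above the counter) when out; the point goes down with the button
- button_blue_top (a point): centre of the top face of the blue bin's white take button: round flat-topped push button, 30 mm across, standing 18 mm proud of the housing (top 58 mm above the counter) when out; the point goes down with the button
- button_yellow_top (a point): centre of the top face of the yellow bin's white take button: round flat-topped push button, 30 mm across, standing 18 mm proud of the housing (top 58 mm above the counter) when out; the point goes down with the button
- button_clear_top (a point): centre of the top face of the white bin's white take button: round flat-topped push button, 30 mm across, standing 18 mm proud of the housing (top 58 mm above the counter) when out; the point goes down with the button
- button_confirm_top (a point): centre of the top face of the green confirm button on the console: round flat-topped push button, 30 mm across, standing 18 mm proud of the housing (top 58 mm above the counter) when out; the point goes down with the button
- button_red (a joint): how far the take button of the red bin is pushed in, m: 0 out (as at the start), 0.010 fully in. It goes straight down against a steady drag of about 3 N, then meets a cushioned stop, which gives up to 5 mm more between about 5 and 20 N and comes back when let go; the button itself has no spring and stays where it is pushed. It counts as pressed when in by more than half, 0.005
- button_blue (a joint): how far the take button of the blue bin is pushed in, m: 0 out (as at the start), 0.010 fully in. It goes straight down against a steady drag of about 3 N, then meets a cushioned stop, which gives up to 5 mm more between about 5 and 20 N and comes back when let go; the button itself has no spring and stays where it is pushed. It counts as pressed when in by more than half, 0.005
- button_yellow (a joint): how far the take button of the yellow bin is pushed in, m: 0 out (as at the start), 0.010 fully in. It goes straight down against a steady drag of about 3 N, then meets a cushioned stop, which gives up to 5 mm more between about 5 and 20 N and comes back when let go; the button itself has no spring and stays where it is pushed. It counts as pressed when in by more than half, 0.005
- button_clear (a joint): how far the take button of the white bin is pushed in, m: 0 out (as at the start), 0.010 fully in. It goes straight down against a steady drag of about 3 N, then meets a cushioned stop, which gives up to 5 mm more between about 5 and 20 N and comes back when let go; the button itself has no spring and stays where it is pushed. It counts as pressed when in by more than half, 0.005
- button_confirm (a joint): how far the green confirm button is pushed in, m: 0 out (as at the start), 0.010 fully in. It goes straight down against a steady drag of about 3 N, then meets a cushioned stop, which gives up to 5 mm more between about 5 and 20 N and comes back when let go; the button itself has no spring and stays where it is pushed. It counts as pressed when in by more than half, 0.005
- carton: bystander: loose white dressing carton with a blue panel, 90 (x) x 130 (y) x 50 mm high, origin at the centre of its underside
- tape: bystander: loose roll of paper tape lying flat, 76 mm across, 25 mm high, origin at the centre of its underside
- bottle: bystander: loose white bottle with an orange cap, standing, 44 mm across, 85 mm high, origin at the centre of its underside

How it is judged:
On the way, in this order (a step that is already met when the one before it is completed fails the run):
1. the red bin's take button is pressed in, the blue bin's and the confirm button still out (value of joint button_red above 0.005 m and value of joint each of button_blue, button_confirm below 0.003 m), for 0.1 s.
2. the blue bin's take button is pressed in, the confirm button still out (value of joint each of button_red, button_blue above 0.005 m and value of joint button_confirm below 0.003 m), for 0.1 s.
3. the green confirm button is pressed in (value of joint each of button_red, button_blue, button_confirm above 0.005 m), for 0.1 s.
At the end, for the whole second after the job is handed in: The take buttons of the red and blue bins and the green confirm button are each in by more than 5 mm of their 10 mm; the yellow and white bins' buttons are in by less than 3 mm; carton, tape and bottle are upright, at rest and within 15 mm of where they started (all of step 3 and value of joint each of button_yellow, button_clear below 0.003 m and distance of each of carton, tape, bottle from where it was at the start of the episode below 0.015 m and angle between each of carton, tape, bottle's own z axis and vertical below 0.1 rad and linear speed of each of carton, tape, bottle below 0.02 m/s); the robot touches nothing.
It fails at once if a button is pressed out of order (blue before red, or confirm before blue; in by more than 3 mm) ((value of joint button_red below 0.005 m and value of joint button_blue above 0.003 m) or (value of joint button_blue below 0.005 m and value of joint button_confirm above 0.003 m)).
It fails at once if the button of the yellow or the white bin is pressed in by 3 mm or more (value of joint any of button_yellow, button_clear above 0.003 m).
It fails at once if a button, bin or the console is pressed with more than 25 N (contact force between any of the fingers, the arm and bin_red above 25 N or contact force between any of the fingers, the arm and bin_blue above 25 N or contact force between any of the fingers, the arm and bin_yellow above 25 N or contact force between any of the fingers, the arm and bin_clear above 25 N or contact force between any of the fingers, the arm and console above 25 N).
It fails at once if the carton, tape or bottle is moved or lifted by more than 15 mm, or tipped (distance of any of carton, tape, bottle from where it was at the start of the episode above 0.015 m or angle between any of carton, tape, bottle's own z axis and vertical above 0.1 rad).
It also fails if it takes over 48 s, if anything falls off the work surface, if the arm or the gripper's body presses on something with over 40 N, if the wrist force passes 120 N, or if a joint passes its speed limit or range.

## Working session

There is one attempt and no reset: what is moved stays moved. The work goes in short steps, Python scripts to look and compute and a shell command to move; the robot and the scene stay as the last step left them, time stands still between calls to the robot, and variables do not carry over. Pictures are saved under pics/ and viewed, about 8 in all and at most 12, crops included, and the job is handed in when it is done.

```bash
mkdir -p pics; cat > h.py <<'E'
import numpy as np, cv2
from plant import ctrl
def loc(p,n):
    V=np.linalg.inv(p["view"]); o=[]
    for b in ctrl.boxes_of(p,n)[:3]:
        w=V@np.r_[b["location"],1]; o.append((round(b["score"],2),w[:3].round(3).tolist()))
    return o
def save(p,f): cv2.imwrite(f,p["img"][:,:,::-1])
def ray(p,u,v,z):
    V=np.linalg.inv(p["view"]); d=V[:3,:3]@np.linalg.inv(p["K"])@[u,v,1]; c=V[:3,3]
    return (c+d*(z-c[2])/d[2]).round(4)
E
python3 - <<'E'
from h import *
for c in("top","side"):
    p=ctrl.capture(c); save(p,f"pics/{c}0.png")
    for n in ["button_red_top","button_blue_top","button_yellow_top","button_clear_top","button_confirm_top","bin_red","bin_blue","console","carton","tape","bottle"]: print(c,n,loc(p,n))
s=ctrl.observe(); print(s["t"],s["tcp_pos"],s["eef_rot"],s["wrist_force"])
E
```

```text
top button_red_top []
top button_blue_top []
top button_yellow_top [(0.42, [0.537, -0.089, 0.058])]
top button_clear_top [(0.46, [0.649, -0.228, 0.051]), (0.35, [0.384, -0.274, 0.048])]
top button_confirm_top [(0.43, [0.4, 0.211, 0.06])]
top bin_red [(0.55, [0.687, 0.066, 0.059])]
top bin_blue [(0.93, [0.677, 0.227, 0.045])]
top console [(0.69, [0.414, 0.249, 0.039])]
top carton [(0.94, [0.384, -0.274, 0.048]), (0.29, [0.574, 0.22, 0.059])]
top tape []
top bottle [(0.62, [0.398, 0.054, 0.061])]
side button_red_top [(0.7, [0.585, 0.054, 0.055])]
side button_blue_top [(0.64, [0.634, -0.235, 0.055]), (0.62, [0.413, -0.05, 0.024]), (0.6, [0.573, 0.211, 0.056])]
side button_yellow_top [(0.48, [0.528, -0.095, 0.059]), (0.2, [0.416, -0.052, 0.022])]
side button_clear_top [(0.55, [0.548, -0.224, 0.057]), (0.54, [0.606, -0.099, 0.056])]
side button_confirm_top [(0.68, [0.381, -0.289, 0.048]), (0.56, [0.399, 0.203, 0.055])]
side bin_red [(0.93, [0.67, 0.049, 0.055]), (0.45, [0.391, 0.037, 0.045]), (0.38, [0.402, 0.203, 0.053])]
side bin_blue [(0.72, [0.65, 0.189, 0.05])]
side console [(0.71, [0.403, 0.218, 0.04]), (0.27, [0.55, -0.223, 0.061])]
side carton [(0.66, [0.381, -0.288, 0.049])]
side tape [(0.51, [0.554, -0.227, 0.063])]
side bottle [(0.71, [0.392, 0.042, 0.047])]
1.2 [0.15992099 0.55235017 0.23131423] [[-9.60560265e-01  2.78071887e-01  5.22232720e-05]
 [ 2.78071890e-01  9.60560263e-01  7.66625107e-05]
 [-2.88459108e-05  8.81607856e-05 -9.99999996e-01]] [-0.49313366 -0.30412307 -0.06686673]
```

View pics/top0.png

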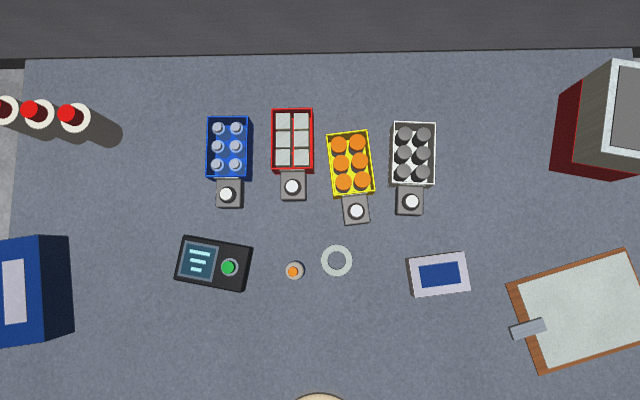

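View pics/side0.png

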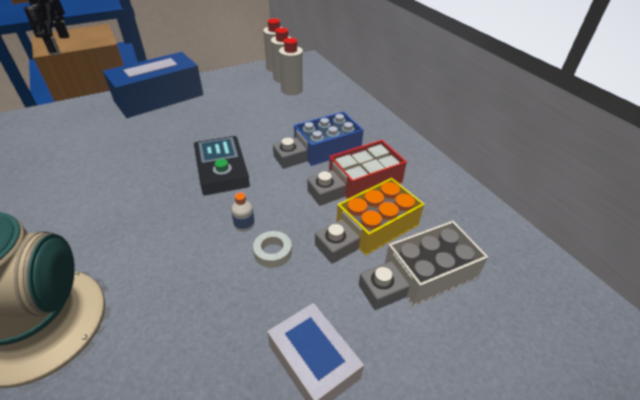

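The top view shows the blue button at (227,194), red at (292,187) and green at (228,267). The side view shows them at about (288,144), (325,178) and (221,165). I'll refine these by centroid and triangulate.

```bash
python3 - <<'E'
from h import *
P={c:ctrl.capture(c) for c in("top","side")}
def cen(p,u,v,g):
    im=p["img"].astype(int); h=cv2.cvtColor(p["img"],cv2.COLOR_RGB2HSV)
    m=((h[...,1]>110)&(h[...,0]>45)&(h[...,0]<85)&(h[...,2]>90)) if g else (im.min(2)>165)
    n,l,s,c=cv2.connectedComponentsWithStats(m.astype(np.uint8))
    k=min([i for i in range(1,n) if s[i,4]>15],key=lambda i:np.hypot(*(c[i]-[u,v])))
    return c[k],s[k]
px={"red":((292,187),(325,178)),"blue":((227,194),(288,144)),"confirm":((228,267),(221,165))}
R=ctrl.observe()["eef_rot"];t=ctrl.observe()["tcp_pos"]
for n,q in px.items():
    A=[];uv=[]
    for c,(u,v) in zip(P,q):
        a,s=cen(P[c],u,v,n=="confirm"); print(n,c,a.round(1),s,ray(P[c],*a,.058)); A.append(P[c]["K"]@P[c]["view"][:3]);uv.append(a)
    X=cv2.triangulatePoints(A[0],A[1],uv[0],uv[1]);X=X[:3,0]/X[3];print("tri",X.round(4))
    w=ray(P["top"],*uv[0],.058); print("tool shift",(R.T@(w-t)).round(3))
E
```

```text
red top [291.5 185.7] [286 180  12  12 115] [0.5923 0.0652 0.058 ]
red side [324.2 175.1] [318 171  13   9  91] [0.5917 0.0643 0.058 ]
tri [0.5924 0.0653 0.057 ]
tool shift [-0.551 -0.348  0.173]
blue top [225.5 193.5] [220 188  12  12 115] [0.5744 0.2229 0.058 ]
blue side [287.2 140.5] [282 137  12   8  73] [0.5742 0.2216 0.058 ]
tri [0.5747 0.2232 0.0569]
tool shift [-0.49  -0.201  0.173]
confirm top [227.3 266.9] [222 261  12  13 124] [0.4019 0.2133 0.058 ]
confirm side [220.8 162.8] [214 159  14   9  94] [0.401  0.2094 0.058 ]
tri [0.4019 0.2143 0.0543]
tool shift [-0.327 -0.258  0.173]
```

```bash
python3 -m creep '[[[0,0,0],[-0.551,-0.348,0.08],1],[[0,0,0],[-0.551,-0.348,0.08],1],[[0,0,0],[-0.551,-0.348,0.08],1],[[0,0,0],[-0.551,-0.348,0.08],1],[[0,0,0],[-0.551,-0.348,0.08],1],[[0,0,0],[-0.551,-0.348,0.08],1],[[0,0,0],[-0.551,-0.348,0.08],1],[[0,0,0],[-0.551,-0.348,0.08],1]]' 20
cat >> h.py <<'E'
T=dict(red=(.592,.065,.058),blue=(.5745,.2225,.058),confirm=(.402,.213,.058))
def go(n):
    s=ctrl.observe(); print(s["t"],s["tcp_pos"].round(4),"F",np.round(s["wrist_force"],1),"w",s["gripper_width"]); print(n,(s["eef_rot"].T@(np.array(T[n])-s["tcp_pos"])).round(4), ctrl.grip_depth)
E
python3 -c "from h import *;go('red')"
```

```text
t: 2.1
tcp_pos: [0.4245, 0.2538, 0.1827]
eef_rot: [[-0.961, 0.278, 0.001], [0.278, 0.961, 0.001], [-0.001, 0.001, -1.0]]
wrist_force: [0.7, 0.3, -0.4]
gripper_width: 0.0002
2.1 [0.4245 0.2538 0.1827] F [ 0.7  0.3 -0.4] w 0.00017095445914468176
red [-0.2133 -0.1349  0.1247] 0.0187
```

```bash
python3 -m creep '[[[0,0,0],[-0.213,-0.135,0.04],1],[[0,0,0],[-0.213,-0.135,0.06],1],[[0,0,0],[-0.213,-0.135,0.08],1],[[0,0,0],[-0.213,-0.135,0.09],1],[[0,0,0],[-0.213,-0.135,0.09],1],[[0,0,0],[-0.213,-0.135,0.09],1],[[0,0,0],[-0.213,-0.135,0.09],1],[[0,0,0],[-0.213,-0.135,0.09],1]]'
python3 -c "from h import *;go('red');save(ctrl.capture('side'),'pics/s1.png')"
```

```text
t: 2.9
tcp_pos: [0.5898, 0.0669, 0.0925]
eef_rot: [[-0.96, 0.279, -0.001], [0.279, 0.96, 0.001], [0.002, 0.0, -1.0]]
wrist_force: [-0.4, -0.4, 0.6]
gripper_width: 0.0001
2.9 [0.5898 0.0669 0.0925] F [-0.4 -0.4  0.6] w 9.913006206453787e-05
red [-0.0027 -0.0012  0.0345] 0.0187
```

View pics/s1.png

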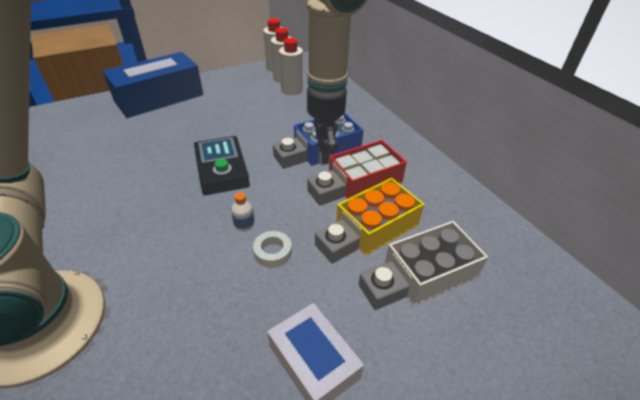

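The fingertips are at about (325,160), just above the red button at (325,177), so I'll descend gently.

```bash
python3 -m creep '[[[0,0,0],[-0.003,-0.001,0.015],1],[[0,0,0],[-0.003,-0.001,0.026],1],[[0,0,0],[-0.003,-0.001,0.031],1],[[0,0,0],[-0.003,-0.001,0.034],1],[[0,0,0],[-0.003,-0.001,0.037],1],[[0,0,0],[-0.003,-0.001,0.039],1],[[0,0,0],[-0.003,-0.001,0.041],1],[[0,0,0],[-0.003,-0.001,0.042],1]]'
python3 -c "from h import *;go('red')"
```

```text
t: 3.75
tcp_pos: [0.5931, 0.0649, 0.0507]
eef_rot: [[-0.961, 0.278, 0.0], [0.278, 0.961, 0.0], [-0.0, 0.001, -1.0]]
wrist_force: [-1.1, 1.6, 2.7]
gripper_width: -0.0001
3.75 [0.5931 0.0649 0.0507] F [-1.1  1.6  2.7] w -9.838426353493575e-05
red [ 0.0011 -0.0002 -0.0073] 0.0187
```

Contact is at about 3 N, with the button in about 7 mm. I'll go 2 mm further, then retract.

```bash
python3 -m creep '[[[0,0,0],[0,0,0.001],1],[[0,0,0],[0,0,0.002],1],[[0,0,0],[0,0,0.002],1],[[0,0,0],[0,0,0.002],1],[[0,0,0],[0,0,-0.015],1],[[0,0,0],[0,0,-0.045],1],[[0,0,0],[0,0,-0.06],1],[[0,0,0],[0,0,-0.06],1]]'
python3 -c "from h import *;go('blue')"
```

```text
t: 4.55
tcp_pos: [0.5952, 0.0642, 0.1128]
eef_rot: [[-0.961, 0.278, 0.006], [0.278, 0.961, -0.001], [-0.006, 0.001, -1.0]]
wrist_force: [-0.1, -0.4, 0.4]
gripper_width: 0.0
4.55 [0.5952 0.0642 0.1128] F [-0.1 -0.4  0.4] w 3.3769931080666696e-05
blue [0.0642 0.1462 0.0546] 0.0187
```

```bash
python3 -m creep '[[[0,0,0],[0.061,0.146,0],1],[[0,0,0],[0.061,0.146,0],1],[[0,0,0],[0.061,0.146,0],1],[[0,0,0],[0.061,0.146,0.01],1],[[0,0,0],[0.061,0.146,0.02],1],[[0,0,0],[0.061,0.146,0.02],1],[[0,0,0],[0.061,0.146,0.02],1],[[0,0,0],[0.061,0.146,0.02],1]]'
python3 - <<'E'
from h import *
go('blue'); p=ctrl.capture('side'); q=ctrl.capture('top')
save(dict(img=np.vstack([cv2.resize(p['img'][100:270,180:460],(700,425),interpolation=2)])),'pics/s2.png')
E
```

```text
t: 5.35
tcp_pos: [0.5756, 0.2203, 0.0906]
eef_rot: [[-0.96, 0.28, 0.0], [0.28, 0.96, -0.0], [-0.0, -0.0, -1.0]]
wrist_force: [-0.2, -0.6, -0.3]
gripper_width: -0.0001
5.35 [0.5756 0.2203 0.0906] F [-0.2 -0.6 -0.3] w -0.00012734862344641721
blue [0.0016 0.0018 0.0326] 0.0187
```

View pics/s2.png

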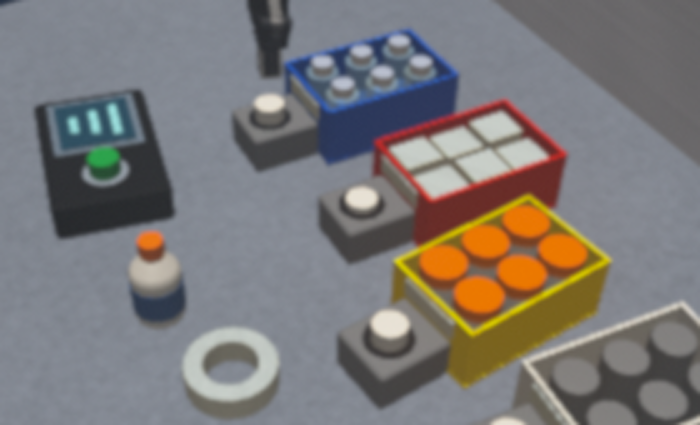

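The red button, at (362,198) in the crop, is clearly lower than the yellow and blue ones. The tips at (268,70) hang above the blue button at (269,105). Pressing blue next.

```bash
python3 -m creep '[[[0,0,0],[0.001,0.001,0.015],1],[[0,0,0],[0.001,0.001,0.026],1],[[0,0,0],[0.001,0.001,0.031],1],[[0,0,0],[0.001,0.001,0.034],1],[[0,0,0],[0.001,0.001,0.037],1],[[0,0,0],[0.001,0.001,0.039],1],[[0,0,0],[0.001,0.001,0.041],1],[[0,0,0],[0.001,0.001,0.042],1]]'
python3 -m creep '[[[0,0,0],[0,0,0],1],[[0,0,0],[0,0,0],1],[[0,0,0],[0,0,0],1],[[0,0,0],[0,0,0],1],[[0,0,0],[0,0,-0.015],1],[[0,0,0],[0,0,-0.045],1],[[0,0,0],[0,0,-0.06],1],[[0,0,0],[0,0,-0.06],1]]'
python3 -c "from h import *;go('confirm')"
```

```text
t: 6.25
tcp_pos: [0.5744, 0.2231, 0.0487]
eef_rot: [[-0.961, 0.278, 0.0], [0.278, 0.961, -0.0], [-0.0, 0.0, -1.0]]
wrist_force: [-0.8, -1.7, 3.2]
gripper_width: 0.0002
t: 7.05
tcp_pos: [0.5763, 0.2238, 0.1111]
eef_rot: [[-0.961, 0.278, 0.006], [0.278, 0.961, 0.002], [-0.005, 0.003, -1.0]]
wrist_force: [0.5, 1.2, 0.3]
gripper_width: -0.0001
7.05 [0.5763 0.2238 0.1111] F [0.5 1.2 0.3] w -5.096609361762068e-05
confirm [ 0.1647 -0.059   0.0521] 0.0187
```

```bash
python3 -m creep '[[[0,0,0],[0.163,-0.058,0],1],[[0,0,0],[0.163,-0.058,0],1],[[0,0,0],[0.163,-0.058,0],1],[[0,0,0],[0.163,-0.058,0.01],1],[[0,0,0],[0.163,-0.058,0.02],1],[[0,0,0],[0.163,-0.058,0.02],1],[[0,0,0],[0.163,-0.058,0.02],1],[[0,0,0],[0.163,-0.058,0.02],1]]'
python3 - <<'E'
from h import *
go('confirm'); p=ctrl.capture('side')
save(dict(img=cv2.resize(p['img'][100:270,180:460],(700,425),interpolation=2)),'pics/s3.png')
E
```

```text
t: 7.85
tcp_pos: [0.4037, 0.2131, 0.0887]
eef_rot: [[-0.96, 0.279, 0.001], [0.279, 0.96, 0.0], [-0.001, 0.001, -1.0]]
wrist_force: [0.2, -0.8, 0.5]
gripper_width: -0.0002
7.85 [0.4037 0.2131 0.0887] F [ 0.2 -0.8  0.5] w -0.00020219324323722824
confirm [ 0.0016 -0.0006  0.0307] 0.0187
```

View pics/s3.png

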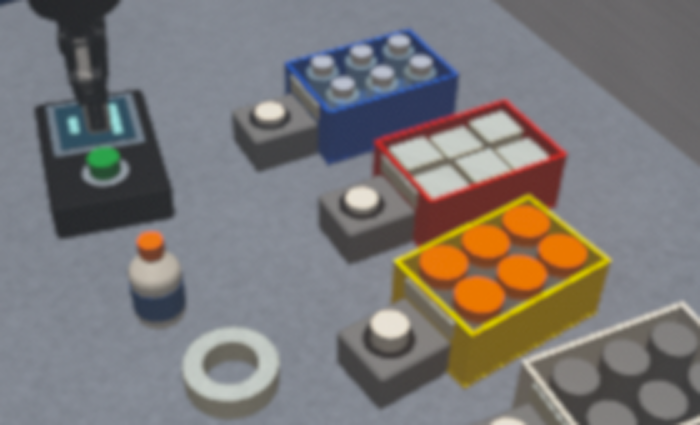

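The blue button at (269,113) is now in, and the tips are over the green button at (103,158). Pressing confirm, then retracting.

```bash
python3 -m creep '[[[0,0,0],[0.001,-0.001,0.015],1],[[0,0,0],[0.001,-0.001,0.025],1],[[0,0,0],[0.001,-0.001,0.029],1],[[0,0,0],[0.001,-0.001,0.032],1],[[0,0,0],[0.001,-0.001,0.035],1],[[0,0,0],[0.001,-0.001,0.037],1],[[0,0,0],[0.001,-0.001,0.039],1],[[0,0,0],[0.001,-0.001,0.04],1]]'
python3 -m creep '[[[0,0,0],[0,0,0],1],[[0,0,0],[0,0,0],1],[[0,0,0],[0,0,0],1],[[0,0,0],[0,0,0],1],[[0,0,0],[0,0,-0.015],1],[[0,0,0],[0,0,-0.05],1],[[0,0,0],[0,0,-0.09],1],[[0,0,0],[0,0,-0.12],1]]'
python3 - <<'E'
from h import *
go('confirm'); p=ctrl.capture('side')
save(dict(img=cv2.resize(p['img'][100:400,160:500],(680,600),interpolation=2)),'pics/s4.png')
E
```

```text
t: 8.7
tcp_pos: [0.4004, 0.2119, 0.0486]
eef_rot: [[-0.961, 0.278, 0.0], [0.278, 0.961, -0.0], [-0.0, -0.0, -1.0]]
wrist_force: [-1.4, -1.6, 2.4]
gripper_width: 0.0001
t: 9.5
tcp_pos: [0.401, 0.2123, 0.1707]
eef_rot: [[-0.961, 0.278, 0.002], [0.278, 0.961, 0.001], [-0.002, 0.002, -1.0]]
wrist_force: [0.2, 1.1, -0.0]
gripper_width: 0.0003
9.5 [0.401  0.2123 0.1707] F [ 0.2  1.1 -0. ] w 0.00030377652434519054
confirm [-0.0005  0.0007  0.1127] 0.0187
```

View pics/s4.png

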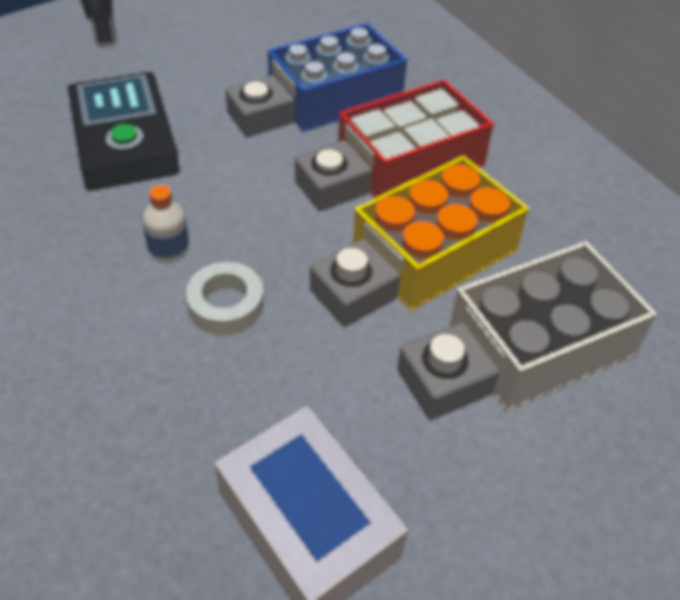

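The green (124,133), blue (256,90) and red (329,160) buttons are all in. Yellow and white are still out, the bystanders haven't moved, and the arm is clear. Handing in.

```bash
python3 -c "from plant import ctrl;print(ctrl.job_done())"
```

```text
the job is handed in; nothing more can be done
None
```

I pressed the red take button, then the blue one, then the green confirm button, using the closed fingertips. I then lifted clear and handed the job in at about 9.5 s.

- **Depth and force:** the measured TCP height put red about 7 mm in, and I then pushed it 2 mm further without taking a reading there. Blue and green were each in about 9 mm. The wrist force along the press was about 3 N at each reading.
- **Last picture:** all three buttons had stayed down, and the yellow and white bins' buttons were still out. The carton, tape and bottle looked unmoved; I judged that by eye and did not measure it. The gripper was about 11 cm above the confirm button, touching nothing.
- **Disagreements:** the networks missed or confused several buttons, so I found the three button centres in both pictures and triangulated them. The two cameras agreed to about 1 mm for red and blue. For green they differed by about 4 mm in y, well inside the button's 15 mm radius.

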